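# Release the swing bolt of a test chamber

### The arm

A 6-joint arm with a two-finger parallel gripper is mounted at the origin on the work surface. World frame = base frame: x ahead of the robot, y to its left, z up, the work surface at z = 0. Lengths are in m, angles in rad, forces in N, time in s.
With the tool pointing down it reaches from about 0.25 to 0.8 m from the base axis. Payload 8.5 kg.
Tool frame: the origin (TCP) lies on the mounting face of the last link; the fingertips stand 173 mm ahead of it and the grasp point (between the pads) lies 155 mm ahead of it; z points along the fingers, y is the line along which they close (so a half turn about z gives the same grasp; the last joint's range is limited). The gripper opens to 85 mm and grips with 20 to 120 N. Pads are 22 mm wide; open, the fingers measure 114 mm over their backs; the gripper's body (76 mm by 85 mm) begins 54 mm behind the grasp point. The pads swing forward as they close: fully open they stand 13 mm farther back than shut.
Start: joints at [1.103, 0.238, -0.013, 1.319, 0, 1.571], TCP at [0.237, 0.469, 0.405] pointing down, gripper open.
Joint ranges: [-2.66, 2.66], [-1.03, 1.9], [-1.14, 1.46], [-1.82, 2.27], [-1.45, 1.34], [-3.14, 3.14]. Speed limits (rad/s): [2.22, 2.22, 2.79, 3.14, 3.14, 3.14].

### API

Orientations are given as a unit quaternion [x, y, z, w].
In Python, from station import arm gives the robot as it stands. The module is installed in compiled form; this text tells all that it offers.
- The arm moves only by the shell command python3 -m crank 'ROWS'. ROWS is JSON, a list of rows, each an object of numbers: "gripper": the opening, from -1 (shut) to 1 (fully open); "x", "y", "z": the shift along the tool's x, y, z in cm; "twist": the turn about the tool's z in degrees. In form: [{"gripper": .., "x": .., "y": .., "z": .., "twist": ..}, ...]. A call has exactly 10 rows; each row is the pose to reach, as a shift and turn from the pose commanded when the call began, along the tool's axes at that moment; what a row does not reach only later rows make up. A row lasts 1/8 s, in which the tool goes at most 62.5 mm and 10.7 degrees, less where a joint would pass 70% of its speed; a pose out of reach is approached as far as the arm can. A call with a gripper value outside its range is refused whole. The fingers move at their own pace and stop on an object; the grip force is fixed at half the most. Time passes only in rows, so rows that repeat a pose let the fingers close, or fill a call up. It gives the time, the measured TCP pose, the force, the opening and the grip force at its end, in the units of the state.
- arm.get_obs(): the state, without advancing time (a new reading comes with each control period).
- arm.camera(name): name is "side" or "top" or "wrist"; returns (picture, depth): 480x640x3 uint8, red, green, blue; 480x640 float32, m along the optical axis (not along the pixel's ray), 0 where there is no reading.
- arm.camera_model(name): a dict with "mtx" (3x3 intrinsics, pixels), "eye" and "rotation" of the camera in the world. Camera axes: x right, y down, z forward; pixel columns grow to the right and rows downward; lengths in m; the calibration is good to about 2 mm. A picture is of the moment at which its call begins: read the wrist's pose just before it. camera_model takes no time and is no camera call; for the wrist camera it gives the pose at the moment of the call.
- arm.close_job(): hands the job in; it is judged then, once.
The state is a dict: "time_s": time; "joint_pos": joint angles; "joint_velocities": joint speeds; "tau": joint torques, N m; "eef_pos": TCP position; "orientation": TCP orientation; "ft_force": force on the tool from outside, world axes, zero at the start; "moment": the same for the moment, N m; "gripper_width": opening from 0.0 (shut) to 1.0 (fully open); "grasp_force": force on a finger pad.
Only numpy, scipy, OpenCV 4.12 (cv2) and the standard library are available. Lean on these libraries where they do the work, as an engineer would, in place of code of your own. Each camera call takes 0.05 s, during which the arm holds its last target. There are 200 camera calls.

### The job

Free the lid of the aluminium test chamber: slacken the wing nut on its swing bolt just until its flange can pass the lip of the slotted keeper, then swing the bolt out of the slot and all the way down to its stop. Feel your way gently: do not drag the bolt while the flange is caught behind the lip, do not slacken so far that the flange jams under the keeper's hook, and leave everything else on the bench where it is.

Things in the scene. Friction and masses are not known exactly. Their poses are not given: they have to be found in the camera images.
- chamber: Cast-aluminium test chamber, fixed: a box 150 (its x) by 170 (its y) mm under a flat lid, top 95 mm up. Origin on the bench under the box's centre, z up. Its front is its own -x side: midway along y a swing bolt stands there in a slotted keeper. The lid is bare (no handle), so fingers may come down on the box's side of the nut; the bench in front is free for the bolt.
- lid: The lid (same origin and axes as the chamber), with a spring-borne steel keeper on its front: a fork, slot 11 mm wide and open to -x, its top 96 to 104 mm up, reaching 13.5 mm past the bolt's axis; a lip 2 mm high runs across both prong ends. From the box's side a hook reaches over the nut's flange, 7 mm above the fork (hook's top 10.5 mm above the fork). Spring 1.5 N per mm, 4 to 14 N.
- nut_grip (a point): Middle of the steel wing nut's wings, on the bolt's axis, 125 to 126 mm up. x runs along the wings, z along the bolt to its free end. The wings are together 56 mm long (x), 12 mm thick (y), 26 mm high: 13 mm below to 13 mm above this point. Counter-clockwise from above loosens and raises the nut 12 mm per turn (coarse thread); thread friction about 0.2 N m: grip firmly.
- nut_flange (a point): Centre of the underside of the nut's flange (22 mm across, 3.5 mm thick), 29 mm under the wings' middle. As the nut slackens the keeper first follows it up (0.3 to 6.8 mm, hidden); then the flange passes the lip from about 2 mm above the fork, and jams under the hook at 3.5 mm. So 1 to 4.7 rad of loosening are needed and 0.8 rad more jams: feel for it by tugs (8 to 10 N at the wings, to -x).
- bolt_pivot (a point): Pivot of the swing bolt's eye, 36 mm above the bench and 98 mm in front of the chamber's origin; turns with the bolt: z along the bolt to its free end, y along the pivot pin (the chamber's y). The shank is 8 mm thick and ends 98 mm from here.
- bolt (a joint): Swing of the bolt about its pivot pin, rad: 0 upright in the slot, growing as it swings to the chamber's -x side and down; stop at 1.45, nearly level. While the nut is caught, a tug moves it by less than 0.05; freed, it follows. Stiff pivot (friction 0.15 N m): it stays where it is left.
- driver: Screwdriver, bystander, loose on the bench; origin under its centre.
- spanner: Steel open-ended spanner, bystander, loose on the bench; origin under its centre.
- jar: Clear screw-top jar 56 mm across, 75 mm high, bystander, loose on the bench; origin under its centre.
- tape: Black roll of tape 84 mm across, 25 mm high, bystander, loose on the bench; origin under its centre.
- stud: Upright levelling stud 44 mm across, 93 mm high, bystander, loose on the bench; origin under its centre.
- meter: Yellow multimeter 130 x 75 x 41 mm, bystander, loose on the bench; origin under its centre.
- parts_tray: Orange divided parts tray 120 x 180 x 40 mm, bystander, loose on the bench; origin under its centre.

How it is judged:
By the outcome, as a careful person would: the job done as asked, in the order asked, and still so for the second after the job is handed in, with the robot touching nothing.
It also fails if it takes over 72 s, if anything falls off the work surface, if the arm or the gripper's body presses on something with over 40 N, if the wrist force passes 120 N, or if a joint passes its speed limit or range.

## Working session

There is one attempt and no reset: what is moved stays moved. The work goes in short steps, Python scripts to look and compute and a shell command to move; the robot and the scene stay as the last step left them, time stands still between calls to the robot, and variables do not carry over. Pictures are saved under pics/ and viewed, at most 10 in all, crops included, and the job is handed in when it is done.

```bash
mkdir -p pics; python3 - <<'E'
from station import arm
import cv2,numpy as np
for n in ("top","side"):
    p,d=arm.camera(n); cv2.imwrite(f"pics/{n}0.png",p[...,::-1]); np.savez(f"{n}0.npz",p=p,d=d,**arm.camera_model(n))
    print(n,arm.camera_model(n))
print(arm.get_obs())
E
```

```text
top {'mtx': array([[537.75517948,   0.        , 318.93716374],
       [  0.        , 537.75517948, 246.78474745],
       [  0.        ,   0.        ,   1.        ]]), 'eye': array([ 0.32045723, -0.04739332,  1.19740473]), 'rotation': array([ 0.71390216, -0.69278991,  0.07051597, -0.07357544])}
side {'mtx': array([[496.2684745 ,   0.        , 314.20062923],
       [  0.        , 496.2684745 , 240.06357774],
       [  0.        ,   0.        ,   1.        ]]), 'eye': array([ 0.38374518, -0.84762557,  0.82983257]), 'rotation': array([ 0.91124148, -0.09418443,  0.04535325, -0.39838591])}
{'time_s': 0.1, 'joint_pos': array([ 1.10302801e+00,  2.38683901e-01, -1.42011472e-02,  1.31922213e+00,
       -2.90951128e-05,  1.57084113e+00]), 'joint_velocities': array([ 0.00144912, -0.00062596,  0.00167264, -0.00186825,  0.00154207,
        0.00066814]), 'tau': array([-2.12964056e-03, -5.39717424e+01,  3.47000384e+01,  1.33983998e-02,
       -1.10540420e-04,  1.41568080e-05]), 'eef_pos': array([0.236645  , 0.46844549, 0.40414898]), 'orientation': array([ 2.31779402e-01,  9.72768153e-01, -6.40954810e-04, -1.37733965e-04]), 'ft_force': array([-0.15989722,  0.35117421,  0.65033917]), 'moment': array([-0.01505653,  0.00110283,  0.0084369 ]), 'grasp_force': 0.0, 'gripper_width': 1.0006348562616734}
```

View pics/top0.png

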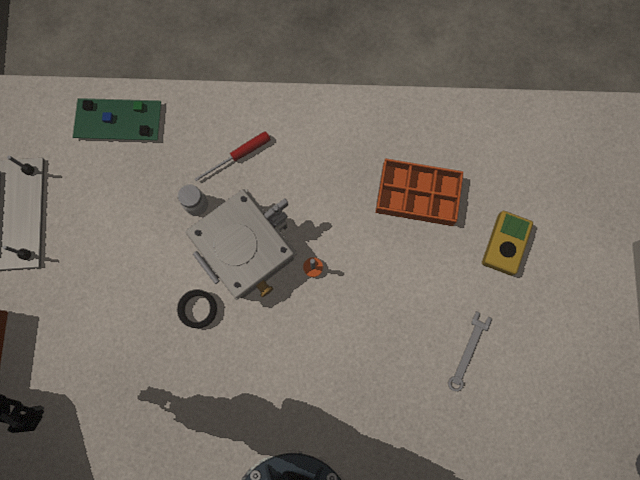

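View pics/side0.png

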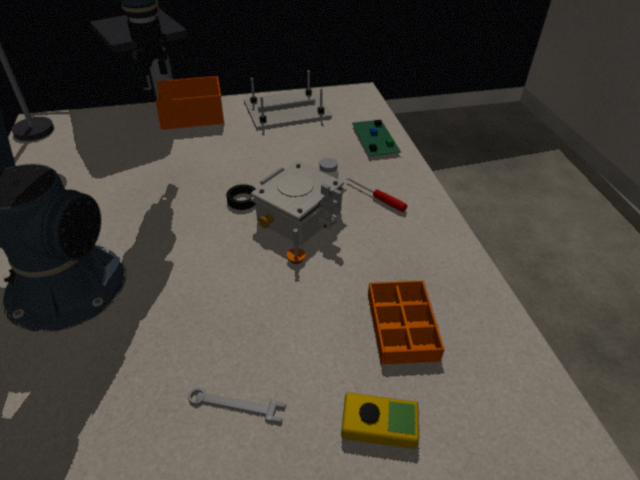

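```bash
python3 - <<'E'
import cv2,numpy as np
a=cv2.imread("pics/top0.png")[170:310,160:350]; b=cv2.imread("pics/side0.png")[140:280,220:380]
a=cv2.resize(a,None,fx=4,fy=4,interpolation=2); b=cv2.resize(b,None,fx=4,fy=4,interpolation=2)
cv2.imwrite("pics/c1.png",a); cv2.imwrite("pics/c2.png",b)
E
```

```text
(no output)
```

View pics/c1.png

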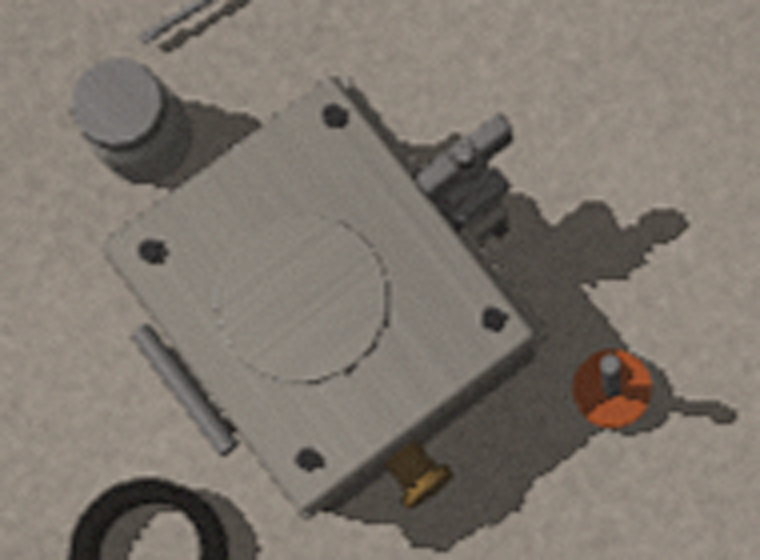

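View pics/c2.png

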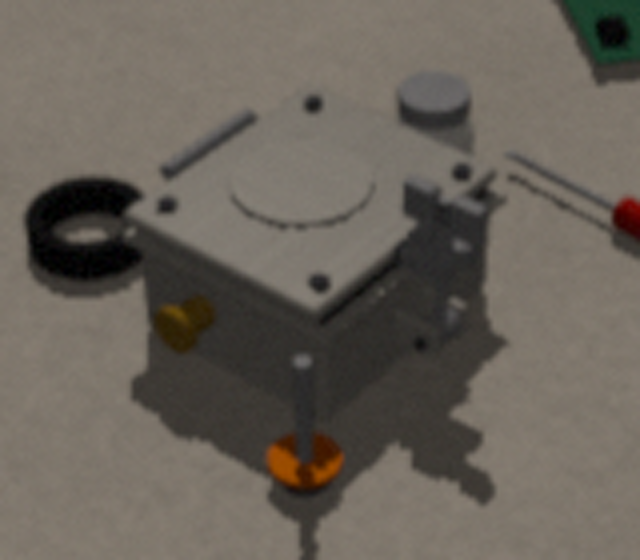

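```bash
cat > h.py <<'E'
import numpy as np
from scipy.spatial.transform import Rotation as R
def ray(m,px,z):
    v=R.from_quat(m['rotation']).apply(np.linalg.solve(m['mtx'],[px[0],px[1],1.])); e=m['eye']
    return e+v*(z-e[2])/v[2]
E
python3 - <<'E'
from h import *
t=np.load("top0.npz"); s=np.load("side0.npz")
f=lambda c:(160+(c[0]+.5)/4-.5,170+(c[1]+.5)/4-.5); g=lambda c:(220+c[0]/4,140+c[1]/4)
C=np.array([ray(t,f(c),.095)[:2] for c in [(335,80),(530,335),(305,515),(105,245)]]); print(C,C.mean(0))
for i in range(4):
    d=C[(i+1)%4]-C[i]; print(np.linalg.norm(d),np.degrees(np.arctan2(d[1],d[0])))
S=np.array([ray(s,g(c),.095)[:2] for c in [(490,160),(318,310),(130,205),(312,88)]]); print(S,S.mean(0))
print("wing ends top",[ray(t,f(c),.1385) for c in [(430,178),(503,127)]], "tip",ray(t,f((463,150)),.138))
# depth cloud of nut in both
for n in (t,s):
    d=n['d']; v,u=np.nonzero(d>0); P=np.linalg.solve(n['mtx'],np.array([u,v,np.ones_like(u)])*d[v,u])
    P=R.from_quat(n['rotation']).apply(P.T)+n['eye']
    k=(P[:,2]>.11)&(P[:,2]<.15)&(np.linalg.norm(P[:,:2]-C.mean(0),axis=1)<.2)
    Q=P[k]; print(len(Q),Q.mean(0),Q.min(0),Q.max(0))
    q=Q[:,:2]-Q[:,:2].mean(0); w,V=np.linalg.eigh(q.T@q); print(np.degrees(np.arctan2(V[1,1],V[0,1])), np.ptp(q@V,axis=0))
E
```

```text
[[0.66865807 0.12635018]
 [0.53285213 0.0164207 ]
 [0.43535923 0.12807722]
 [0.57441485 0.24215565]] [0.55282107 0.12825094]
0.174721905878467 -141.0112135460581
0.14822969921501958 131.12583880462358
0.1798620312194277 39.36476362391498
0.14930736950737464 -50.8610830065947
[[0.67048089 0.13293711]
 [0.53734785 0.01087869]
 [0.44355334 0.13117966]
 [0.57566616 0.23391783]] [0.55676206 0.12722832]
wing ends top [array([0.60431905, 0.0680793 , 0.1385    ]), array([0.63239451, 0.03207684, 0.1385    ])] tip [0.61973229 0.05201703 0.138     ]
218 [0.61718731 0.05180283 0.13139335] [0.5980179  0.02924668 0.11003827] [0.64002594 0.07535149 0.14560614]
131.1126834927214 [0.01657119 0.0552052 ]
228 [0.61905025 0.04629459 0.12658252] [0.59887995 0.02406734 0.11075414] [0.64265848 0.07281165 0.13983537]
132.3926269714815 [0.01595972 0.05715372]
```

The top view shows the nut at about (276,209). The wings point along the chamber's front direction (about -50°), and the jar, stud and tape are clear of the swing. I'll approach from above.

```bash
python3 -m crank '[{"gripper":1,"x":-6,"y":-2.3,"z":0,"twist":3},{"gripper":1,"x":-12,"y":-4.6,"z":0,"twist":6},{"gripper":1,"x":-18,"y":-6.9,"z":0,"twist":9},{"gripper":1,"x":-24,"y":-9.1,"z":0,"twist":12},{"gripper":1,"x":-30,"y":-11.4,"z":0,"twist":15},{"gripper":1,"x":-36,"y":-13.7,"z":0,"twist":18},{"gripper":1,"x":-42,"y":-16,"z":0,"twist":21},{"gripper":1,"x":-48,"y":-18.2,"z":0,"twist":23},{"gripper":1,"x":-53,"y":-20.1,"z":0,"twist":23},{"gripper":1,"x":-53,"y":-20.1,"z":0,"twist":23}]'; python3 - <<'E'
from station import arm
from h import *
import cv2
print(arm.get_obs()['joint_pos'],R.from_quat(arm.get_obs()['orientation']).as_matrix())
m=arm.camera_model("wrist"); p,d=arm.camera("wrist"); cv2.imwrite("pics/w1.png",p[...,::-1]); np.savez("w1.npz",p=p,d=d,**m)
v,u=np.nonzero(d>0); P=R.from_quat(m['rotation']).apply(np.linalg.solve(m['mtx'],np.array([u,v,np.ones_like(u)])*d[v,u]).T)+m['eye']
k=(P[:,2]>.118)&(P[:,2]<.15)&(np.linalg.norm(P[:,:2]-[.6185,.05],axis=1)<.06)
Q=P[k]; print(len(Q),Q.mean(0),Q.min(0),Q.max(0)); k2=Q[:,2]>.133; Q=Q[k2]
w,V=np.linalg.eigh(np.cov(Q[:,:2].T)); a=(Q[:,:2]@V); print(np.degrees(np.arctan2(V[1,1],V[0,1])),(V@((a.min(0)+a.max(0))/2)),np.ptp(a,axis=0))
E
```

```text
time_s: 1.35
eef_pos: [0.6213, 0.0469, 0.4032]
orientation: [0.423, 0.906, -0.001, -0.0]
ft_force: [-0.4, 1.0, -0.4]
gripper_width: 0.997
grasp_force: 0.0
[ 7.55153382e-02  4.11355166e-01  2.36282598e-01  1.39701683e+00
 -6.41666051e-04  9.48994063e-01] [[-6.42163935e-01  7.66566331e-01 -1.24097945e-03]
 [ 7.66567301e-01  6.42163554e-01 -7.37391460e-04]
 [ 2.31652306e-04 -1.42482047e-03 -9.99998958e-01]]
1590 [0.61612097 0.05409092 0.13643782] [0.59620506 0.0288986  0.11800227] [0.63899635 0.07574219 0.14133689]
131.27544233435063 [0.61747895 0.05260657] [0.0119799  0.05512246]
```

View pics/w1.png

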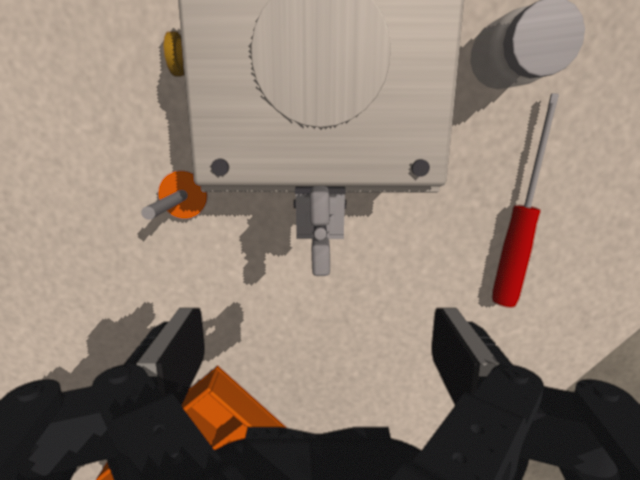

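```bash
python3 -m crank '[{"gripper":1,"x":0.4,"y":0.05,"z":2,"twist":-1},{"gripper":1,"x":0.7,"y":0.1,"z":5,"twist":-1},{"gripper":1,"x":0.7,"y":0.1,"z":8,"twist":-1},{"gripper":1,"x":0.7,"y":0.1,"z":10.5,"twist":-1},{"gripper":1,"x":0.7,"y":0.1,"z":11.8,"twist":-1},{"gripper":0,"x":0.7,"y":0.1,"z":11.8,"twist":-1},{"gripper":-1,"x":0.7,"y":0.1,"z":11.8,"twist":-1},{"gripper":-1,"x":0.7,"y":0.1,"z":11.8,"twist":-1},{"gripper":-1,"x":0.7,"y":0.1,"z":11.8,"twist":-1},{"gripper":-1,"x":0.7,"y":0.1,"z":11.8,"twist":-1}]'; cat > o.py <<'E'
from station import arm
from h import *
o=arm.get_obs(); p=o['eef_pos']; f=o['ft_force']; c=np.array([-.66,.75]); s=np.array([-c[1],c[0]])
M=R.from_quat(o['orientation']).as_matrix()
print("t%.2f"%o['time_s'],"pos",p.round(4),"d(cx,cy)",((p[:2]-[.6175,.0526])@np.array([c,s]).T).round(4),"F(cx,cy,z)",(f[:2]@c).round(1),(f[:2]@s).round(1),f[2].round(1),"mz",o['moment'].round(2),"xang",np.degrees(np.arctan2(M[1,0],M[0,0])).round(1),"j6",o['joint_pos'][5].round(2),"w",o['gripper_width'].round(3),"g",o['grasp_force'].round(0))
E
python3 o.py
```

```text
time_s: 2.65
eef_pos: [0.6153, 0.056, 0.2874]
orientation: [0.413, 0.911, -0.0, 0.0]
ft_force: [-2.6, -0.5, 5.7]
gripper_width: 0.124
grasp_force: 61.0Traceback (most recent call last):
  File "o.py", line 5, in <module>
    print("t%.2f"%o['time_s'],"pos",p.round(4),"d(cx,cy)",((p[:2]-[.6175,.0526])@np.array([c,s]).T).round(4),"F(cx,cy,z)",(f[:2]@c).round(1),(f[:2]@s).round(1),f[2].round(1),"mz",o['moment'].round(2),"xang",np.degrees(np.arctan2(M[1,0],M[0,0])).round(1),"j6",o['joint_pos'][5].round(2),"w",o['gripper_width'].round(3),"g",o['grasp_force'].round(0))
                                                                                                                                                                                                                                                                                                  ^^^^^^^^^^^^^^^^^^^^^^^^
AttributeError: 'float' object has no attribute 'round'
```

```bash
sed -i 's/o\[.gripper_width.\].round(3)/round(o["gripper_width"],3)/; s/o\[.grasp_force.\].round(0)/round(o["grasp_force"])/' o.py; python3 -m crank '[{"gripper":-0.4,"x":0,"y":0,"z":0,"twist":0},{"gripper":-0.4,"x":0,"y":0,"z":0,"twist":0},{"gripper":-0.4,"x":-0.4,"y":0,"z":0.15,"twist":0},{"gripper":-0.4,"x":-0.4,"y":0,"z":0.15,"twist":0},{"gripper":-0.4,"x":-0.4,"y":0,"z":0.15,"twist":0},{"gripper":-1,"x":-0.4,"y":0,"z":0.15,"twist":0},{"gripper":-1,"x":-0.4,"y":0,"z":0.15,"twist":0},{"gripper":-1,"x":-0.4,"y":0,"z":0.15,"twist":0},{"gripper":-1,"x":-0.4,"y":0,"z":0.15,"twist":0},{"gripper":-1,"x":-0.4,"y":0,"z":0.15,"twist":0}]'; python3 o.py
```

```text
time_s: 3.9
eef_pos: [0.6179, 0.0531, 0.2852]
orientation: [0.413, 0.911, -0.0, -0.0]
ft_force: [-2.4, -1.5, 3.0]
gripper_width: 0.123
grasp_force: 58.9
t3.90 pos [0.6179 0.0531 0.2852] d(cx,cy) [ 0.0001 -0.0006] F(cx,cy,z) 0.5 2.8 3.0 mz [-0.31  0.38  0.04] xang 131.2 j6 0.94 w 0.123 g 59
```

```bash
python3 -m crank '[{"gripper":-1,"x":0,"y":0,"z":-0.03,"twist":-8},{"gripper":-1,"x":0,"y":0,"z":-0.05,"twist":-16},{"gripper":-1,"x":0,"y":0,"z":-0.08,"twist":-24},{"gripper":-1,"x":0,"y":0,"z":-0.11,"twist":-32},{"gripper":-1,"x":0,"y":0,"z":-0.13,"twist":-40},{"gripper":-1,"x":0,"y":0,"z":-0.16,"twist":-48},{"gripper":-1,"x":0,"y":0,"z":-0.19,"twist":-56},{"gripper":-1,"x":0,"y":0,"z":-0.21,"twist":-64},{"gripper":-1,"x":0,"y":0,"z":-0.21,"twist":-64},{"gripper":-1,"x":0,"y":0,"z":-0.21,"twist":-64}]'; python3 o.py
```

```text
time_s: 5.15
eef_pos: [0.6178, 0.0526, 0.2873]
orientation: [-0.132, 0.991, -0.001, -0.0]
ft_force: [-3.0, -4.6, 2.9]
gripper_width: 0.131
grasp_force: 59.0
t5.15 pos [0.6178 0.0526 0.2873] d(cx,cy) [-0.0002 -0.0002] F(cx,cy,z) -1.5 5.3 2.9 mz [-1.01  0.61  0.12] xang -164.8 j6 -0.18 w 0.131 g 59
```

```bash
python3 -m crank '[{"gripper":-1,"x":-0.04,"y":-0.09,"z":0,"twist":0},{"gripper":-1,"x":-0.09,"y":-0.18,"z":0,"twist":0},{"gripper":-1,"x":-0.13,"y":-0.27,"z":0,"twist":0},{"gripper":-1,"x":-0.13,"y":-0.27,"z":0,"twist":0},{"gripper":-1,"x":-0.13,"y":-0.27,"z":0,"twist":0},{"gripper":-1,"x":-0.13,"y":-0.27,"z":0,"twist":0},{"gripper":-1,"x":-0.13,"y":-0.27,"z":0,"twist":0},{"gripper":-1,"x":-0.13,"y":-0.27,"z":0,"twist":0},{"gripper":-1,"x":-0.13,"y":-0.27,"z":0,"twist":0},{"gripper":-1,"x":-0.13,"y":-0.27,"z":0,"twist":0}]'; python3 o.py
```

```text
time_s: 6.4
eef_pos: [0.6189, 0.0513, 0.2872]
orientation: [-0.133, 0.991, 0.001, -0.001]
ft_force: [-7.2, 1.2, 5.2]
gripper_width: 0.122
grasp_force: 59.4
t6.40 pos [0.6189 0.0513 0.2872] d(cx,cy) [-0.0019 -0.0002] F(cx,cy,z) 5.7 4.6 5.2 mz [0.32 1.85 0.09] xang -164.8 j6 -0.18 w 0.122 g 59
```

```bash
python3 -m crank '[{"gripper":-1,"x":0.13,"y":0.27,"z":0,"twist":0},{"gripper":-1,"x":0.13,"y":0.27,"z":0,"twist":0},{"gripper":-1,"x":0.13,"y":0.27,"z":-0.03,"twist":-9},{"gripper":-1,"x":0.13,"y":0.27,"z":-0.06,"twist":-18},{"gripper":-1,"x":0.13,"y":0.27,"z":-0.09,"twist":-27},{"gripper":-1,"x":0.13,"y":0.27,"z":-0.09,"twist":-27},{"gripper":-1,"x":0.05,"y":0.11,"z":-0.09,"twist":-27},{"gripper":-1,"x":-0.02,"y":-0.05,"z":-0.09,"twist":-27},{"gripper":-1,"x":-0.02,"y":-0.05,"z":-0.09,"twist":-27},{"gripper":-1,"x":-0.02,"y":-0.05,"z":-0.09,"twist":-27}]'; python3 o.py
```

```text
time_s: 7.65
eef_pos: [0.6192, 0.0508, 0.288]
orientation: [-0.36, 0.933, 0.001, -0.001]
ft_force: [-7.4, 0.4, 4.8]
gripper_width: 0.125
grasp_force: 59.7
t7.65 pos [0.6192 0.0508 0.288 ] d(cx,cy) [-0.0025 -0.0001] F(cx,cy,z) 5.1 5.3 4.8 mz [0.27 1.7  0.17] xang -137.8 j6 -0.66 w 0.125 g 60
```

```bash
python3 -m crank '[{"gripper":-1,"x":0,"y":-0.07,"z":0,"twist":0},{"gripper":-1,"x":0,"y":-0.15,"z":0,"twist":0},{"gripper":-1,"x":0,"y":-0.15,"z":0,"twist":0},{"gripper":-1,"x":0,"y":-0.15,"z":0,"twist":0},{"gripper":-1,"x":0,"y":-0.15,"z":0,"twist":0},{"gripper":-1,"x":0,"y":-0.15,"z":0,"twist":0},{"gripper":-1,"x":0,"y":-0.15,"z":0,"twist":0},{"gripper":-1,"x":0,"y":-0.15,"z":0,"twist":0},{"gripper":-1,"x":0,"y":-0.15,"z":0,"twist":0},{"gripper":-1,"x":0,"y":-0.15,"z":0,"twist":0}]'; python3 o.py
```

```text
time_s: 8.9
eef_pos: [0.6198, 0.0501, 0.288]
orientation: [-0.36, 0.933, 0.002, -0.001]
ft_force: [-10.0, 3.8, 7.2]
gripper_width: 0.126
grasp_force: 60.0
t8.90 pos [0.6198 0.0501 0.288 ] d(cx,cy) [-0.0034 -0.0001] F(cx,cy,z) 9.4 5.0 7.2 mz [0.93 2.28 0.17] xang -137.7 j6 -0.66 w 0.126 g 60
```

```bash
python3 -m crank '[{"gripper":-1,"x":0,"y":0.25,"z":0,"twist":0},{"gripper":-1,"x":0,"y":0.5,"z":0,"twist":0},{"gripper":-1,"x":0,"y":0.5,"z":-0.03,"twist":-9},{"gripper":-1,"x":0,"y":0.5,"z":-0.06,"twist":-18},{"gripper":-1,"x":0,"y":0.5,"z":-0.09,"twist":-27},{"gripper":-1,"x":0,"y":0.5,"z":-0.09,"twist":-27},{"gripper":-1,"x":0,"y":0.25,"z":-0.09,"twist":-27},{"gripper":-1,"x":0,"y":0.05,"z":-0.09,"twist":-27},{"gripper":-1,"x":0,"y":0.05,"z":-0.09,"twist":-27},{"gripper":-1,"x":0,"y":0.05,"z":-0.09,"twist":-27}]'; python3 o.py
```

```text
time_s: 10.15
eef_pos: [0.6199, 0.0502, 0.2889]
orientation: [-0.568, 0.823, 0.001, -0.001]
ft_force: [-7.3, 0.4, 6.0]
gripper_width: 0.122
grasp_force: 60.0
t10.15 pos [0.6199 0.0502 0.2889] d(cx,cy) [-0.0034 -0.0002] F(cx,cy,z) 5.1 5.2 6.0 mz [0.48 1.86 0.19] xang -110.8 j6 -1.13 w 0.122 g 60
```

```bash
python3 -m crank '[{"gripper":-1,"x":0.03,"y":-0.05,"z":0,"twist":0},{"gripper":-1,"x":0.06,"y":-0.11,"z":0,"twist":0},{"gripper":-1,"x":0.06,"y":-0.11,"z":0,"twist":0},{"gripper":-1,"x":0.06,"y":-0.11,"z":0,"twist":0},{"gripper":-1,"x":0.06,"y":-0.11,"z":0,"twist":0},{"gripper":-1,"x":0.06,"y":-0.11,"z":0,"twist":0},{"gripper":-1,"x":0.06,"y":-0.11,"z":0,"twist":0},{"gripper":-1,"x":0.06,"y":-0.11,"z":0,"twist":0},{"gripper":-1,"x":0.06,"y":-0.11,"z":0,"twist":0},{"gripper":-1,"x":0.06,"y":-0.11,"z":0,"twist":0}]'; python3 o.py
```

```text
time_s: 11.4
eef_pos: [0.6203, 0.0497, 0.2889]
orientation: [-0.568, 0.823, 0.002, -0.001]
ft_force: [-10.2, 4.2, 6.2]
gripper_width: 0.13
grasp_force: 60.2
t11.40 pos [0.6203 0.0497 0.2889] d(cx,cy) [-0.004  -0.0002] F(cx,cy,z) 9.9 4.9 6.2 mz [1.05 2.34 0.12] xang -110.7 j6 -1.13 w 0.13 g 60
```

```bash
python3 -m crank '[{"gripper":-1,"x":-0.27,"y":0.5,"z":0,"twist":0},{"gripper":-1,"x":-0.27,"y":0.5,"z":-0.03,"twist":-9},{"gripper":-1,"x":-0.27,"y":0.5,"z":-0.06,"twist":-18},{"gripper":-1,"x":-0.27,"y":0.5,"z":-0.09,"twist":-27},{"gripper":-1,"x":-0.27,"y":0.5,"z":-0.09,"twist":-27},{"gripper":-1,"x":-0.15,"y":0.27,"z":-0.09,"twist":-27},{"gripper":-1,"x":-0.02,"y":0.04,"z":-0.09,"twist":-27},{"gripper":-1,"x":-0.02,"y":0.04,"z":-0.09,"twist":-27},{"gripper":-1,"x":-0.02,"y":0.04,"z":-0.09,"twist":-27},{"gripper":-1,"x":-0.02,"y":0.04,"z":-0.09,"twist":-27}]'; python3 o.py
```

```text
time_s: 12.65
eef_pos: [0.6204, 0.0497, 0.2897]
orientation: [0.745, -0.668, -0.002, 0.0]
ft_force: [-7.9, 1.3, 5.0]
gripper_width: 0.127
grasp_force: 60.3
t12.65 pos [0.6204 0.0497 0.2897] d(cx,cy) [-0.0041 -0.0003] F(cx,cy,z) 6.2 5.0 5.0 mz [0.66 1.87 0.16] xang -83.8 j6 -1.6 w 0.127 g 60
```

```bash
python3 -m crank '[{"gripper":-1,"x":0.05,"y":-0.035,"z":0,"twist":0},{"gripper":-1,"x":0.1,"y":-0.07,"z":0,"twist":0},{"gripper":-1,"x":0.1,"y":-0.07,"z":0,"twist":0},{"gripper":-1,"x":0.1,"y":-0.07,"z":0,"twist":0},{"gripper":-1,"x":0.1,"y":-0.07,"z":0,"twist":0},{"gripper":-1,"x":0.1,"y":-0.07,"z":0,"twist":0},{"gripper":-1,"x":0.1,"y":-0.07,"z":0,"twist":0},{"gripper":-1,"x":0.1,"y":-0.07,"z":0,"twist":0},{"gripper":-1,"x":0.1,"y":-0.07,"z":0,"twist":0},{"gripper":-1,"x":0.1,"y":-0.07,"z":0,"twist":0}]'; python3 o.py
```

```text
time_s: 13.9
eef_pos: [0.6208, 0.0493, 0.2897]
orientation: [0.745, -0.667, -0.003, 0.0]
ft_force: [-9.6, 5.3, 6.4]
gripper_width: 0.123
grasp_force: 60.4
t13.90 pos [0.6208 0.0493 0.2897] d(cx,cy) [-0.0046 -0.0003] F(cx,cy,z) 10.3 3.7 6.4 mz [1.28 2.37 0.09] xang -83.7 j6 -1.6 w 0.123 g 60
```

```bash
python3 -m crank '[{"gripper":-1,"x":-0.52,"y":0.37,"z":0,"twist":0},{"gripper":-1,"x":-0.52,"y":0.37,"z":0,"twist":0},{"gripper":-1,"x":-0.52,"y":0.37,"z":-0.03,"twist":-9},{"gripper":-1,"x":-0.52,"y":0.37,"z":-0.06,"twist":-18},{"gripper":-1,"x":-0.52,"y":0.37,"z":-0.09,"twist":-27},{"gripper":-1,"x":-0.52,"y":0.37,"z":-0.09,"twist":-27},{"gripper":-1,"x":-0.52,"y":0.37,"z":-0.09,"twist":-27},{"gripper":-1,"x":-0.52,"y":0.37,"z":-0.09,"twist":-27},{"gripper":-1,"x":-0.52,"y":0.37,"z":-0.09,"twist":-27},{"gripper":-1,"x":-0.52,"y":0.37,"z":-0.09,"twist":-27}]'; python3 o.py
```

```text
time_s: 15.15
eef_pos: [0.6185, 0.0523, 0.2908]
orientation: [0.879, -0.476, 0.001, 0.001]
ft_force: [0.5, -6.5, 0.5]
gripper_width: 0.123
grasp_force: 59.5
t15.15 pos [0.6185 0.0523 0.2908] d(cx,cy) [-0.0009 -0.0006] F(cx,cy,z) -5.2 3.9 0.5 mz [-1.46 -0.04  0.15] xang -56.8 j6 -2.06 w 0.123 g 59
```

```bash
python3 -m crank '[{"gripper":-1,"x":0.2,"y":-0.03,"z":0,"twist":0},{"gripper":-1,"x":0.4,"y":-0.06,"z":0,"twist":0},{"gripper":-1,"x":0.62,"y":-0.09,"z":0,"twist":0},{"gripper":-1,"x":0.62,"y":-0.09,"z":0,"twist":0},{"gripper":-1,"x":0.62,"y":-0.09,"z":0,"twist":0},{"gripper":-1,"x":0.62,"y":-0.09,"z":0,"twist":0},{"gripper":-1,"x":0.62,"y":-0.09,"z":0,"twist":0},{"gripper":-1,"x":0.62,"y":-0.09,"z":0,"twist":0},{"gripper":-1,"x":0.62,"y":-0.09,"z":0,"twist":0},{"gripper":-1,"x":0.62,"y":-0.09,"z":0,"twist":0}]'; python3 o.py
```

```text
time_s: 16.4
eef_pos: [0.6211, 0.0492, 0.2906]
orientation: [0.88, -0.475, -0.002, -0.0]
ft_force: [-7.5, 3.8, 5.0]
gripper_width: 0.121
grasp_force: 60.1
t16.40 pos [0.6211 0.0492 0.2906] d(cx,cy) [-0.005  -0.0005] F(cx,cy,z) 7.8 3.2 5.0 mz [1.22 2.16 0.15] xang -56.7 j6 -2.07 w 0.121 g 60
```

```bash
python3 -m crank '[{"gripper":-1,"x":0.1,"y":-0.01,"z":0,"twist":0},{"gripper":-1,"x":0.1,"y":-0.01,"z":0,"twist":0},{"gripper":-1,"x":0.1,"y":-0.01,"z":0,"twist":0},{"gripper":-1,"x":0.1,"y":-0.01,"z":0,"twist":0},{"gripper":-1,"x":0.1,"y":-0.01,"z":0,"twist":0},{"gripper":-1,"x":0.1,"y":-0.01,"z":0,"twist":0},{"gripper":-1,"x":0.1,"y":-0.01,"z":0,"twist":0},{"gripper":-1,"x":0.1,"y":-0.01,"z":0,"twist":0},{"gripper":-1,"x":0.1,"y":-0.01,"z":0,"twist":0},{"gripper":-1,"x":0.1,"y":-0.01,"z":0,"twist":0}]'; python3 o.py
```

```text
time_s: 17.65
eef_pos: [0.6215, 0.0487, 0.2906]
orientation: [0.88, -0.475, -0.003, -0.001]
ft_force: [-8.4, 5.7, 4.9]
gripper_width: 0.127
grasp_force: 60.2
t17.65 pos [0.6215 0.0487 0.2906] d(cx,cy) [-0.0055 -0.0004] F(cx,cy,z) 9.8 2.5 4.9 mz [1.67 2.45 0.16] xang -56.7 j6 -2.07 w 0.127 g 60
```

```bash
python3 -m crank '[{"gripper":-1,"x":-0.6,"y":0.09,"z":0,"twist":0},{"gripper":-1,"x":-0.6,"y":0.09,"z":0,"twist":0},{"gripper":-1,"x":-0.6,"y":0.09,"z":-0.03,"twist":-10},{"gripper":-1,"x":-0.6,"y":0.09,"z":-0.07,"twist":-20},{"gripper":-1,"x":-0.6,"y":0.09,"z":-0.07,"twist":-20},{"gripper":-1,"x":-0.3,"y":0.045,"z":-0.07,"twist":-20},{"gripper":-1,"x":-0.1,"y":0.02,"z":-0.07,"twist":-20},{"gripper":-1,"x":-0.1,"y":0.02,"z":-0.07,"twist":-20},{"gripper":-1,"x":-0.1,"y":0.02,"z":-0.07,"twist":-20},{"gripper":-1,"x":-0.1,"y":0.02,"z":-0.07,"twist":-20}]'; python3 o.py
```

```text
time_s: 18.9
eef_pos: [0.6214, 0.0491, 0.2913]
orientation: [0.948, -0.317, -0.002, -0.001]
ft_force: [-6.3, 4.2, 2.7]
gripper_width: 0.123
grasp_force: 59.9
t18.90 pos [0.6214 0.0491 0.2913] d(cx,cy) [-0.0052 -0.0006] F(cx,cy,z) 7.4 2.0 2.7 mz [1.28 1.74 0.17] xang -36.9 j6 -2.42 w 0.123 g 60
```

```bash
python3 -m crank '[{"gripper":-1,"x":0.07,"y":0.02,"z":0,"twist":0},{"gripper":-1,"x":0.15,"y":0.03,"z":0,"twist":0},{"gripper":-1,"x":0.15,"y":0.03,"z":0,"twist":0},{"gripper":-1,"x":0.15,"y":0.03,"z":0,"twist":0},{"gripper":-1,"x":0.15,"y":0.03,"z":0,"twist":0},{"gripper":-1,"x":0.15,"y":0.03,"z":0,"twist":0},{"gripper":-1,"x":0.15,"y":0.03,"z":0,"twist":0},{"gripper":-1,"x":0.15,"y":0.03,"z":0,"twist":0},{"gripper":-1,"x":0.15,"y":0.03,"z":0,"twist":0},{"gripper":-1,"x":0.15,"y":0.03,"z":0,"twist":0}]'; python3 o.py; python3 - <<'E'
from station import arm
import cv2
p,_=arm.camera("wrist"); q,_=arm.camera("side")
a=cv2.resize(p[120:440,160:480],(520,520)); b=cv2.resize(q[150:250,290:350],(300,500),interpolation=2)
import numpy as np
c=np.zeros((520,800,3),np.uint8); c[:,:500]=a[:,10:510]; c[:500,500:]=b; cv2.imwrite("pics/k1.png",c[...,::-1])
E
```

```text
time_s: 20.15
eef_pos: [0.622, 0.0483, 0.2913]
orientation: [0.949, -0.317, -0.002, -0.001]
ft_force: [-8.3, 6.1, 4.6]
gripper_width: 0.126
grasp_force: 60.0
t20.15 pos [0.622  0.0483 0.2913] d(cx,cy) [-0.0062 -0.0005] F(cx,cy,z) 10.1 2.2 4.6 mz [1.94 2.24 0.15] xang -36.9 j6 -2.42 w 0.126 g 60
```

View pics/k1.png

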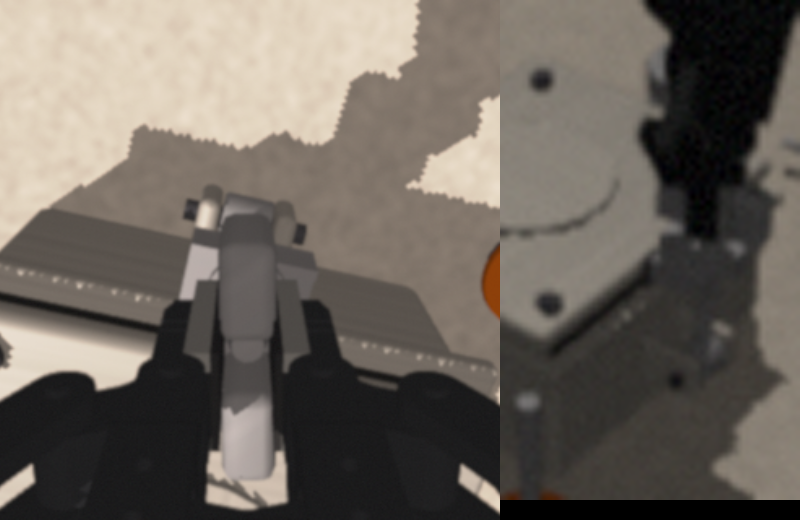

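The wrist crop shows the wings still centred between the pads, near (250,340), so the grip hasn't slipped. Net torque about the pivot stopped rising in the last two tugs, so the resistance may come only from the grip. I'll release and test with a plain push from the box side.

```bash
python3 -m crank '[{"gripper":-0.3,"x":0,"y":0,"z":0,"twist":0},{"gripper":-0.3,"x":0,"y":0,"z":0,"twist":0},{"gripper":-0.3,"x":0,"y":0,"z":-2,"twist":0},{"gripper":-0.3,"x":0,"y":0,"z":-4.5,"twist":0},{"gripper":-1,"x":-2.5,"y":0,"z":-4.5,"twist":0},{"gripper":-1,"x":-5,"y":0,"z":-4.5,"twist":0},{"gripper":-1,"x":-5,"y":0,"z":-4.5,"twist":0},{"gripper":-1,"x":-5,"y":0,"z":-2,"twist":0},{"gripper":-1,"x":-5,"y":0,"z":0,"twist":0},{"gripper":-1,"x":-5,"y":0,"z":0,"twist":0}]'; python3 o.py; python3 - <<'E'
from station import arm
from h import *
import cv2
for n in ("wrist","top"):
    m=arm.camera_model(n); p,d=arm.camera(n)
    v,u=np.nonzero(d>0); P=R.from_quat(m['rotation']).apply(np.linalg.solve(m['mtx'],np.array([u,v,np.ones_like(u)])*d[v,u]).T)+m['eye']
    k=(P[:,2]>.116)&(P[:,2]<.16)&(np.linalg.norm(P[:,:2]-[.62,.05],axis=1)<.04); print(n,k.sum(),P[k].mean(0) if k.any() else 0)
    if n=="wrist": cv2.imwrite("pics/w2.png",p[...,::-1])
E
```

```text
time_s: 21.5
eef_pos: [0.5833, 0.0766, 0.2903]
orientation: [0.949, -0.316, -0.001, 0.001]
ft_force: [0.6, 0.2, -0.0]
gripper_width: 0.002
grasp_force: 0.0
t21.50 pos [0.5833 0.0766 0.2903] d(cx,cy) [0.0406 0.0098] F(cx,cy,z) -0.2 -0.5 -0.0 mz [-0.03  0.04 -0.01] xang -36.9 j6 -2.37 w 0.002 g 0
wrist 9348 [0.61268609 0.05471089 0.14247701]
top 111 [0.63056677 0.04049622 0.136202  ]
```

View pics/w2.png

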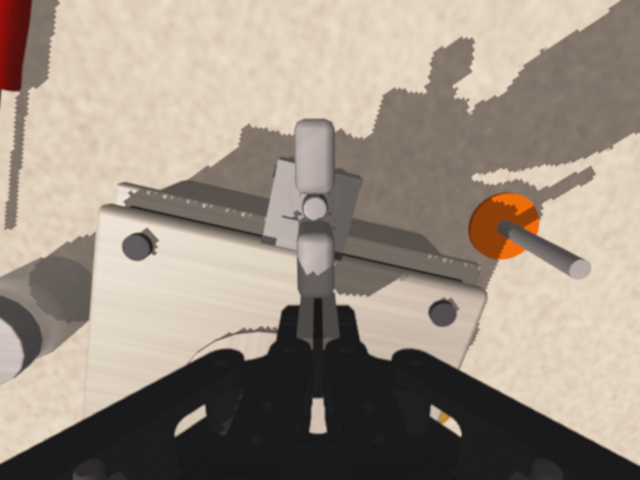

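```bash
python3 -m crank '[{"gripper":-1,"x":0.2,"y":0.04,"z":0,"twist":0},{"gripper":-1,"x":0.4,"y":0.08,"z":0,"twist":0},{"gripper":-1,"x":0.5,"y":0.1,"z":0,"twist":0},{"gripper":-1,"x":0.6,"y":0.12,"z":0,"twist":0},{"gripper":-1,"x":0.7,"y":0.14,"z":0,"twist":0},{"gripper":-1,"x":0.7,"y":0.14,"z":0,"twist":0},{"gripper":-1,"x":0.7,"y":0.14,"z":0,"twist":0},{"gripper":-1,"x":0.7,"y":0.14,"z":0,"twist":0},{"gripper":-1,"x":0.7,"y":0.14,"z":0,"twist":0},{"gripper":-1,"x":0.7,"y":0.14,"z":0,"twist":0}]'; python3 o.py
```

```text
time_s: 22.85
eef_pos: [0.5879, 0.0717, 0.2916]
orientation: [0.949, -0.316, -0.0, 0.0]
ft_force: [-0.4, -1.1, -0.6]
gripper_width: 0.005
grasp_force: 0.0
t22.85 pos [0.5879 0.0717 0.2916] d(cx,cy) [0.0339 0.0096] F(cx,cy,z) -0.6 1.0 -0.6 mz [ 0.    0.05 -0.01] xang -36.8 j6 -2.38 w 0.005 g 0
```

```bash
python3 -m crank '[{"gripper":-1,"x":0.1,"y":0.02,"z":0,"twist":0},{"gripper":-1,"x":0.2,"y":0.04,"z":0,"twist":0},{"gripper":-1,"x":0.3,"y":0.06,"z":0,"twist":0},{"gripper":-1,"x":0.4,"y":0.08,"z":0,"twist":0},{"gripper":-1,"x":0.5,"y":0.1,"z":0,"twist":0},{"gripper":-1,"x":0.5,"y":0.1,"z":0,"twist":0},{"gripper":-1,"x":0.5,"y":0.1,"z":0,"twist":0},{"gripper":-1,"x":0.5,"y":0.1,"z":0,"twist":0},{"gripper":-1,"x":0.5,"y":0.1,"z":0,"twist":0},{"gripper":-1,"x":0.5,"y":0.1,"z":0,"twist":0}]'; python3 o.py
```

```text
time_s: 24.1
eef_pos: [0.5913, 0.0679, 0.2916]
orientation: [0.949, -0.316, -0.0, 0.0]
ft_force: [-4.1, 1.9, 3.5]
gripper_width: 0.001
grasp_force: 1.9
t24.10 pos [0.5913 0.0679 0.2916] d(cx,cy) [0.0288 0.0096] F(cx,cy,z) 4.2 1.8 3.5 mz [ 0.42  0.54 -0.06] xang -36.8 j6 -2.38 w 0.001 g 2
```

```bash
python3 -m crank '[{"gripper":-1,"x":0.05,"y":0.01,"z":0,"twist":0},{"gripper":-1,"x":0.1,"y":0.02,"z":0,"twist":0},{"gripper":-1,"x":0.15,"y":0.03,"z":0,"twist":0},{"gripper":-1,"x":0.15,"y":0.03,"z":0,"twist":0},{"gripper":-1,"x":0.15,"y":0.03,"z":0,"twist":0},{"gripper":-1,"x":0.15,"y":0.03,"z":0,"twist":0},{"gripper":-1,"x":0.15,"y":0.03,"z":0,"twist":0},{"gripper":-1,"x":0.15,"y":0.03,"z":0,"twist":0},{"gripper":-1,"x":0.15,"y":0.03,"z":0,"twist":0},{"gripper":-1,"x":0.15,"y":0.03,"z":0,"twist":0}]'; python3 o.py
```

```text
time_s: 25.35
eef_pos: [0.5923, 0.0667, 0.2916]
orientation: [0.949, -0.316, 0.0, 0.0]
ft_force: [-3.6, 1.4, 2.2]
gripper_width: 0.001
grasp_force: 1.6
t25.35 pos [0.5923 0.0667 0.2916] d(cx,cy) [0.0272 0.0096] F(cx,cy,z) 3.4 1.8 2.2 mz [ 0.3   0.51 -0.  ] xang -36.8 j6 -2.39 w 0.001 g 2
```

The bolt follows with no rise in force, so it appears free. I'll keep going gently.

```bash
python3 -m crank '[{"gripper":-1,"x":0.06,"y":0.01,"z":0,"twist":0},{"gripper":-1,"x":0.12,"y":0.02,"z":0,"twist":0},{"gripper":-1,"x":0.18,"y":0.04,"z":0,"twist":0},{"gripper":-1,"x":0.24,"y":0.05,"z":0,"twist":0},{"gripper":-1,"x":0.3,"y":0.06,"z":0,"twist":0},{"gripper":-1,"x":0.35,"y":0.07,"z":0,"twist":0},{"gripper":-1,"x":0.4,"y":0.08,"z":0,"twist":0},{"gripper":-1,"x":0.4,"y":0.08,"z":0,"twist":0},{"gripper":-1,"x":0.4,"y":0.08,"z":0,"twist":0},{"gripper":-1,"x":0.4,"y":0.08,"z":0,"twist":0}]'; python3 o.py
```

```text
time_s: 26.6
eef_pos: [0.5951, 0.0637, 0.2915]
orientation: [0.949, -0.316, 0.0, 0.0]
ft_force: [-2.5, 1.6, 2.8]
gripper_width: -0.002
grasp_force: 1.4
t26.60 pos [0.5951 0.0637 0.2915] d(cx,cy) [0.0231 0.0095] F(cx,cy,z) 2.8 0.9 2.8 mz [ 0.29  0.56 -0.08] xang -36.8 j6 -2.39 w -0.002 g 1
```

```bash
python3 -m crank '[{"gripper":-1,"x":0.4,"y":0.04,"z":0,"twist":0},{"gripper":-1,"x":0.8,"y":0.07,"z":0,"twist":0},{"gripper":-1,"x":1.2,"y":0.11,"z":0,"twist":0},{"gripper":-1,"x":1.6,"y":0.15,"z":0,"twist":0},{"gripper":-1,"x":2,"y":0.18,"z":0.05,"twist":0},{"gripper":-1,"x":2.4,"y":0.22,"z":0.2,"twist":0},{"gripper":-1,"x":2.8,"y":0.26,"z":0.3,"twist":0},{"gripper":-1,"x":3.2,"y":0.3,"z":0.4,"twist":0},{"gripper":-1,"x":3.5,"y":0.33,"z":0.5,"twist":0},{"gripper":-1,"x":3.5,"y":0.33,"z":0.5,"twist":0}]'; python3 o.py;  python3 - <<'E'
from station import arm
import cv2,numpy as np
p,_=arm.camera("wrist"); q,_=arm.camera("side")
a=cv2.resize(p,(480,360)); b=cv2.resize(q[140:260,270:370],(320,384),interpolation=2)
c=np.zeros((390,800,3),np.uint8); c[:360,:480]=a; c[:384,480:]=b; cv2.imwrite("pics/k2.png",c[...,::-1])
E
```

```text
time_s: 27.85
eef_pos: [0.6213, 0.0399, 0.2865]
orientation: [0.949, -0.316, 0.0, 0.0]
ft_force: [-0.6, -0.6, -0.4]
gripper_width: -0.001
grasp_force: 0.1
t27.85 pos [0.6213 0.0399 0.2865] d(cx,cy) [-0.012   0.0055] F(cx,cy,z) -0.1 0.8 -0.4 mz [-0.    0.03 -0.03] xang -36.8 j6 -2.43 w -0.001 g 0
```

View pics/k2.png

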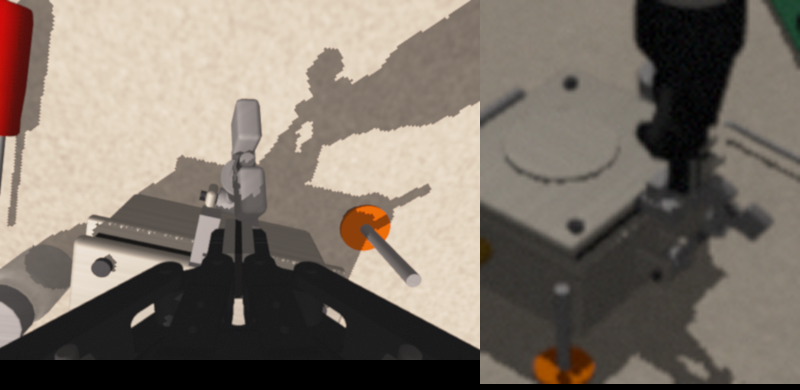

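```bash
python3 -m crank '[{"gripper":-1,"x":-0.2,"y":-0.04,"z":-0.5,"twist":0},{"gripper":-1,"x":-0.2,"y":-0.04,"z":-1,"twist":0},{"gripper":-1,"x":0.6,"y":0.12,"z":-0.95,"twist":0},{"gripper":-1,"x":1.3,"y":0.28,"z":-0.95,"twist":0},{"gripper":-1,"x":2.1,"y":0.44,"z":-0.5,"twist":0},{"gripper":-1,"x":2.9,"y":0.6,"z":0,"twist":0},{"gripper":-1,"x":3.7,"y":0.77,"z":0.55,"twist":0},{"gripper":-1,"x":4.3,"y":0.9,"z":1.2,"twist":0},{"gripper":-1,"x":5,"y":1.03,"z":1.9,"twist":0},{"gripper":-1,"x":5,"y":1.03,"z":1.9,"twist":0}]'; python3 o.py
```

```text
time_s: 29.2
eef_pos: [0.655, 0.0015, 0.2665]
orientation: [0.949, -0.316, -0.001, 0.0]
ft_force: [0.5, -0.8, -0.1]
gripper_width: -0.001
grasp_force: 0.0
t29.20 pos [0.655  0.0015 0.2665] d(cx,cy) [-0.063   0.0056] F(cx,cy,z) -0.9 0.1 -0.1 mz [ 0.    0.01 -0.04] xang -36.8 j6 -2.5 w -0.001 g 0
```

```bash
python3 -m crank '[{"gripper":-1,"x":0.3,"y":0.06,"z":0.5,"twist":0},{"gripper":-1,"x":0.6,"y":0.12,"z":1,"twist":0},{"gripper":-1,"x":0.8,"y":0.16,"z":1.3,"twist":0},{"gripper":-1,"x":1,"y":0.2,"z":1.6,"twist":0},{"gripper":-1,"x":1.2,"y":0.25,"z":1.9,"twist":0},{"gripper":-1,"x":1.2,"y":0.25,"z":2.1,"twist":0},{"gripper":-1,"x":1.2,"y":0.25,"z":2.2,"twist":0},{"gripper":-1,"x":1.2,"y":0.25,"z":2.2,"twist":0},{"gripper":-1,"x":1.2,"y":0.25,"z":2.2,"twist":0},{"gripper":-1,"x":1.2,"y":0.25,"z":2.2,"twist":0}]'; python3 o.py;  python3 - <<'E'
from station import arm
import cv2,numpy as np
p,_=arm.camera("wrist"); q,_=arm.camera("side")
a=cv2.resize(p,(480,360)); b=cv2.resize(q[160:280,270:370],(320,384),interpolation=2)
c=np.zeros((390,800,3),np.uint8); c[:360,:480]=a; c[:384,480:]=b; cv2.imwrite("pics/k3.png",c[...,::-1])
E
```

```text
time_s: 30.45
eef_pos: [0.6632, -0.0073, 0.2469]
orientation: [0.949, -0.316, 0.001, -0.0]
ft_force: [-1.8, -0.5, 9.8]
gripper_width: -0.0
grasp_force: 5.0
t30.45 pos [ 0.6632 -0.0073  0.2469] d(cx,cy) [-0.0751  0.0052] F(cx,cy,z) 0.9 1.7 9.8 mz [-0.11  0.46 -0.02] xang -36.8 j6 -2.51 w -0.0 g 5
```

View pics/k3.png

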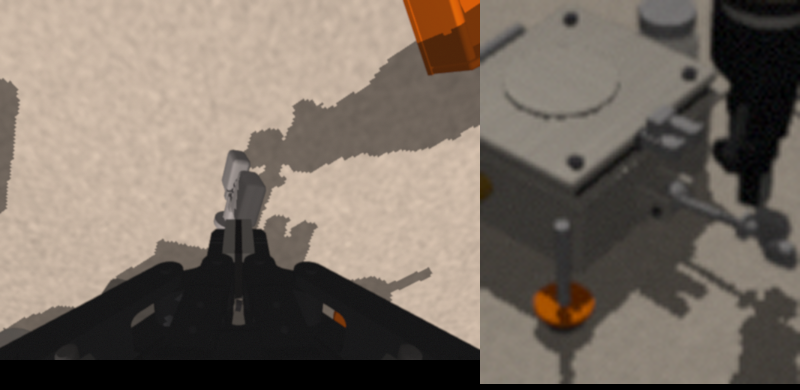

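```bash
python3 -m crank '[{"gripper":-1,"x":0,"y":0,"z":0.1,"twist":0},{"gripper":-1,"x":0,"y":0,"z":0.2,"twist":0},{"gripper":-1,"x":0,"y":0,"z":0.2,"twist":0},{"gripper":-1,"x":0,"y":0,"z":0.2,"twist":0},{"gripper":-1,"x":0,"y":0,"z":0.2,"twist":0},{"gripper":-1,"x":0,"y":0,"z":0.2,"twist":0},{"gripper":-1,"x":0,"y":0,"z":0.2,"twist":0},{"gripper":-1,"x":0,"y":0,"z":0.2,"twist":0},{"gripper":-1,"x":0,"y":0,"z":0.2,"twist":0},{"gripper":-1,"x":0,"y":0,"z":0.2,"twist":0}]'; python3 o.py; python3 -m crank '[{"gripper":-1,"x":0,"y":0,"z":-1,"twist":0},{"gripper":-1,"x":0,"y":0,"z":-4,"twist":0},{"gripper":-1,"x":0,"y":0,"z":-8,"twist":0},{"gripper":-1,"x":0,"y":0,"z":-12,"twist":0},{"gripper":-1,"x":-3,"y":0,"z":-15,"twist":0},{"gripper":-1,"x":-8,"y":0,"z":-15,"twist":0},{"gripper":-1,"x":-13,"y":0,"z":-15,"twist":0},{"gripper":-1,"x":-18,"y":0,"z":-15,"twist":0},{"gripper":-1,"x":-22,"y":0,"z":-15,"twist":0},{"gripper":-1,"x":-22,"y":0,"z":-15,"twist":0}]'; python3 - <<'E'
from station import arm
from h import *
import cv2
out=[]
for n in ("top","side"):
    m=arm.camera_model(n); p,d=arm.camera(n)
    v,u=np.nonzero(d>0); P=R.from_quat(m['rotation']).apply(np.linalg.solve(m['mtx'],np.array([u,v,np.ones_like(u)])*d[v,u]).T)+m['eye']
    X=P[:,:2]-[.6175,.0526]; c=np.array([-.66,.75]); s=np.array([-.75,-.66]); a=X@c; b=X@s
    for lo,hi in ((-.02,-.01),(-.03,-.02),(-.04,-.03),(-.05,-.04),(-.06,-.05),(-.1,-.075)):
        k=(a>lo)&(a<hi)&(abs(b)<.012)&(P[:,2]>.025); print(n,lo,k.sum(),P[k,2].max().round(4) if k.any() else '')
    out.append(cv2.resize(p[130:310,180:380] if n=="top" else p[130:290,210:390],(400,360),interpolation=2))
cv2.imwrite("pics/end.png",np.hstack(out)[...,::-1])
E
```

```text
time_s: 31.8
eef_pos: [0.6634, -0.0074, 0.2463]
orientation: [0.949, -0.316, 0.002, -0.0]
ft_force: [-4.6, -1.4, 18.1]
gripper_width: -0.002
grasp_force: 9.7
t31.80 pos [ 0.6634 -0.0074  0.2463] d(cx,cy) [-0.0753  0.0052] F(cx,cy,z) 2.0 4.4 18.1 mz [-0.23  0.89 -0.04] xang -36.8 j6 -2.51 w -0.002 g 10
time_s: 33.05
eef_pos: [0.485, 0.1258, 0.3942]
orientation: [0.949, -0.314, 0.0, -0.0]
ft_force: [0.1, -0.1, 0.1]
gripper_width: -0.001
grasp_force: 0.0
top -0.02 17 0.1061
top -0.03 14 0.046
top -0.04 15 0.0492
top -0.05 18 0.0502
top -0.06 16 0.0491
top -0.1 70 0.0793
side -0.02 61 0.1026
side -0.03 13 0.0439
side -0.04 10 0.0441
side -0.05 11 0.0441
side -0.06 12 0.0474
side -0.1 84 0.0759
```

View pics/end.png

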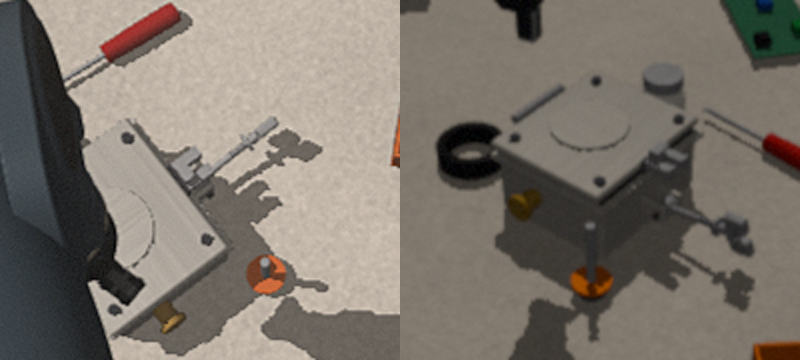

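```bash
python3 -c "
from station import arm
print(arm.close_job())"
```

```text
the job is handed in; nothing more can be done
None
```

The job is handed in: I slackened the nut about 192° until the flange cleared the lip (tugs of about 10 N), then swung the bolt out and pressed it down to its stop; the arm is clear, nothing else on the bench looks moved, and it took about 33 s.

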